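# Check the drawer runners and reject those that stick

### The arm

A 6-joint arm with a two-finger parallel gripper is mounted at the origin on the work surface. World frame = base frame: x ahead of the robot, y to its left, z up, the work surface at z = 0. Lengths are in mm, angles in rad, forces in N, time in s.
With the tool pointing down it reaches from about 400 to 925 mm from the base axis. Payload 12.5 kg.
Tool frame: the origin (TCP) lies on the front face of the gripper's body, between the roots of the fingers; the fingertips stand 78 mm ahead of it and the grasp point (between the pads) lies 59 mm ahead of it (env.nose_length is the distance from the TCP to the fingertips, in mm); z points along the fingers, y is the line along which they close (so a half turn about z gives the same grasp; the last joint's range is limited). The gripper opens to 95 mm and grips with 3 to 60 N. Pads are 20 mm wide; open, the fingers measure 119 mm over their backs; the gripper's body (75 mm by 180 mm) begins 59 mm behind the grasp point.
Start: joints at [1.217, 0.491, 1.559, -0, 1.092, -0.106], TCP at [153.274, 605.925, 292.261] pointing down, gripper open.
Joint ranges: [-3.1, 3.1], [-0.84, 2.19], [0.05, 2.79], [-1.13, 4.28], [0.06, 2.93], [-2.69, 2.69]. Speed limits (rad/s): [2.22, 2.22, 2.79, 3.14, 3.14, 3.14].

### API

Orientations are given as [roll, pitch, yaw] about the fixed x, y, z axes, in that order (R = Rz(yaw) Ry(pitch) Rx(roll)).
In Python, from cell import env gives the robot as it stands.
- The arm moves only by the tool jog_arm, never from a script. Its argument "motion" is a list of rows, each a list of 7 numbers: the turn, a rotation vector about the tool's x, y, z in degrees, then the shift along the tool's x, y, z in mm, then the finger opening in mm, from 0 to 95.1. In form: [[wx, wy, wz, x, y, z, hand], ...]. A call has 1 to 10 rows; each row shifts and turns the commanded pose from where the row before left it, along the tool's axes as they then stand; what a row does not reach is not made up. A row lasts 1/8 s, in which the tool goes at most 62.5 mm and 10.7 degrees, less where a joint would pass 70% of its speed; a pose out of reach is approached as far as the arm can. A call is refused whole if a number of a shift passes 62.5 or a number of a turn 10.7, either way. A call with a gripper value outside its range is refused whole. The fingers move at their own pace and stop on an object; the grip force is fixed at half the most. Time passes only in rows, so rows that do not move let the fingers close. It gives the time, the measured TCP pose, the force, the opening and the grip force at its end, in the units of the state.
- env.state(): the state, without advancing time (a new reading comes with each control period).
- env.read_camera(name): name is "scene" or "top" or "wrist"; returns a dict with "color" (480x640x3 uint8, red, green, blue), "z_map" (480x640 float32, mm along the optical axis (not along the pixel's ray), 0 where there is no reading), "camera_matrix" (3x3 intrinsics, pixels), "world_to_cam" (4x4, takes a point from world to camera coordinates). Camera axes: x right, y up, looking along -z (the intrinsics and any distortion apply to the point x, -y, -z); pixel columns grow to the right and rows downward; lengths in mm; the calibration is good to about 2 mm. A picture is of the moment at which its call begins.
- env.job_done(): hands the job in; it is judged then, once.
Trained networks look in the newest picture that a camera, given by its name, has taken for a name from the list of things; names that differ only in an ending like _2 or _b are one class to them, and where a whole thing is asked for, a point or a joint stands for the part that bears it (a point fixed in the world has none). Each returns a list of dicts, best first, with "score" (0 to 1); they miss things now and then, are a little off and sometimes report something else, mostly with a low value. They report only what shows in the picture. A call takes as long as a camera call.
- env.recognise(camera, thing): "location" ([column, row] in pixels, amid what is visible of it).
The state is a dict: "t": time; "joints": joint angles; "qvel": joint speeds; "tau": joint torques, N m; "eef_pos": TCP position; "tcp_rot": TCP orientation; "ft_force": force on the tool from outside, world axes, zero at the start; "moment": the same for the moment, N m; "opening": opening from 0.0 (shut) to 1.0 (fully open); "grip_force": force on a finger pad.
Only numpy, scipy, OpenCV 4.12 (cv2) and the standard library are available. Lean on these libraries where they do the work, as an engineer would, in place of code of your own. Each camera call takes 0.05 s, during which the arm holds its last target. There are 200 camera calls.

### The job

Check the four drawer runners lying against the stop batten: push the inner member of each one in by its upright lug, slowly and gently, until it is fully home or will go no further. Leave those that run fully home lying where they are, and lay every one that stops short inside the open grey reject tray. Don't force a runner that sticks, and don't disturb the screwdriver and the tape measure lying among them.

Things in the scene. Friction and masses are not known exactly. Their poses are not given: they have to be found in the camera images.
- batten: Stop batten screwed down to the bench: plain timber, 40 mm (its x) by 500 mm (its y) by 22 mm high, beyond the runners. Origin: centre of its underside, on the bench top (z = 0). Its x axis points away from the robot, roughly; the runners lie on its near (-x) side, tails towards it.
- runner_1: One of four look-alike steel ball-bearing drawer runners lying loose and flat on the bench, channel open upwards. Outer channel 200 mm long (x), 35 mm wide (y), 12 mm high: pick it up by this, from above, across the 35 mm. Whole runner 0.25 to 0.4 kg. Origin: centre of the channel's underside; x runs along it to its tail (far) end, z up.
- inner_1 (a joint): How far the inner member of runner_1 still stands out of the channel's near end, m. Starts at 0.05 to 0.08; pushing the lug along the runner's +x (to the batten) lowers it; 0 = fully home, lug against the channel's end (a firm stop).
- lug_1: Front fixing lug of runner_1: upright steel plate 26 mm wide (y), 2.5 mm thick (x), from 3 to 28 mm above the bench, on the near end of the inner member and moving with it. Origin: at bench level under the middle of its back (channel-side) face. Axes as the runner's. Push its near (-x) face, 10 to 20 mm above the bench.
- tail_1 (a point): Middle of the tail (far) end face of runner_1's channel, 6 mm above its underside.
- runner_2: Another runner; origin and axes as runner_1. The four lie side by side, about parallel, centres 80 to 150 mm apart, tails 1 to 10 mm short of the batten: a pushed runner may first slide up to the batten, then its inner member moves.
- inner_2 (a joint): How far the inner member of runner_2 still stands out of the channel's near end, m. A sound runner moves at 1 to 3 N all the way home and stays where it is left; a sticking one moves as easily at first, then stops dead 15 mm or more short of home.
- lug_2: Front fixing lug of runner_2: upright steel plate 26 mm wide (y), 2.5 mm thick (x), from 3 to 28 mm above the bench, on the near end of the inner member and moving with it. Origin: at bench level under the middle of its back (channel-side) face. Axes as the runner's. Push its near (-x) face, 10 to 20 mm above the bench.
- tail_2 (a point): Middle of the tail (far) end face of runner_2's channel, 6 mm above its underside.
- runner_3: Another runner; origin and axes as runner_1.
- inner_3 (a joint): How far the inner member of runner_3 still stands out of the channel's near end, m. Which runners stick, and how many, cannot be seen beforehand. Push slowly (40 mm/s at most) and stop on feeling 5 to 8 N: a knock of over 40 N harms the runner, and a stop met at speed gives one.
- lug_3: Front fixing lug of runner_3: upright steel plate 26 mm wide (y), 2.5 mm thick (x), from 3 to 28 mm above the bench, on the near end of the inner member and moving with it. Origin: at bench level under the middle of its back (channel-side) face. Axes as the runner's. Push its near (-x) face, 10 to 20 mm above the bench.
- tail_3 (a point): Middle of the tail (far) end face of runner_3's channel, 6 mm above its underside.
- runner_4: Another runner; origin and axes as runner_1.
- inner_4 (a joint): How far the inner member of runner_4 still stands out of the channel's near end, m. Behaves as inner_1 or inner_2 describes.
- lug_4: Front fixing lug of runner_4: upright steel plate 26 mm wide (y), 2.5 mm thick (x), from 3 to 28 mm above the bench, on the near end of the inner member and moving with it. Origin: at bench level under the middle of its back (channel-side) face. Axes as the runner's. Push its near (-x) face, 10 to 20 mm above the bench.
- tail_4 (a point): Middle of the tail (far) end face of runner_4's channel, 6 mm above its underside.
- tray: Reject tray: open grey sheet-steel tray fixed to the bench, to the left or to the right of the runners, 310 mm long (its x) by 150 mm wide (its y) by 45 mm high, walls and floor 4 mm (inside 302 by 142 mm). Origin: centre of its underside. A runner goes in lengthwise; two lie side by side.
- screw_case: Closed flat black screw case with a clear lid, fixed, 280 by 160 by 51 mm high, on the opposite side to the tray. Not to be used. Origin: centre of its underside.
- screwdriver: Loose screwdriver, 190 mm long, up to 32 mm thick, lying between the two middle runners, handle towards the robot. Bystander.
- tape_measure: Loose tape measure lying on its side, 66 by 60 mm, 34 mm high, in front of the gap between the two middle runners, on the robot's side. Bystander. Origin under its centre.

How it is judged:
By the outcome, as a careful person would: the job done as asked, in the order asked, and still so for the second after the job is handed in, with the robot touching nothing.
It also fails if it takes over 72 s, if anything falls off the work surface, if the arm or the gripper's body presses on something with over 40 N, if the wrist force passes 120 N, or if a joint passes its speed limit or range.

## Working session

There is one attempt and no reset: what is moved stays moved. The work goes in short steps, Python scripts to look and compute and a tool call to move; the robot and the scene stay as the last step left them, time stands still between calls to the robot, and variables do not carry over. Pictures are saved under pics/ and viewed, at most 10 in all, crops included, and the job is handed in when it is done.

Besides the shell and the picture viewer there is one more tool, called by a JSON object that holds its "op" and its "data". jog_arm: Moves the arm, as the interface text tells. Its arguments: {"type":"object","properties":{"motion":{"type":"array"}},"required":["motion"]}

```bash
ls; mkdir -p pics
cat > h.py <<'E'
import numpy as np, cv2
from cell import env
def cam(n):
    r=env.read_camera(n); return r
def world(r,u,v,z=None):
    K=r["camera_matrix"]; T=np.linalg.inv(r["world_to_cam"])
    d=np.array([(u-K[0,2])/K[0,0],-(v-K[1,2])/K[1,1],-1.0])
    R=T[:3,:3];o=T[:3,3]; w=R@d
    if z is None:
        s=r["z_map"][int(round(v)),int(round(u))]
    else: s=(z-o[2])/w[2]
    return o+s*w
def cloud(r):
    K=r["camera_matrix"]; T=np.linalg.inv(r["world_to_cam"])
    v,u=np.mgrid[:480,:640]; s=r["z_map"]
    c=np.stack([(u-K[0,2])/K[0,0]*s,-(v-K[1,2])/K[1,1]*s,-s],-1)
    P=c@T[:3,:3].T+T[:3,3]; P[s==0]=np.nan
    return P
E
python3 - <<'E'
from h import *
r=cam("top"); cv2.imwrite("pics/top.png",r["color"][:,:,::-1])
print(r["world_to_cam"],r["camera_matrix"])
for n in ["runner_1","lug_1","tail_1","batten","tray","screwdriver","tape_measure","screw_case"]:
    for d in env.recognise("top",n):
        if d["score"]>.3: print(n,round(d["score"],2),np.round(d["location"]),np.round(world(r,*d["location"])))
np.savez("top.npz",**r)
E
```

```text
pics
[[-1.40803761e-02 -9.99256471e-01 -3.58921747e-02  2.83163699e+01]
 [ 9.85992685e-01 -1.98417933e-02  1.65604134e-01 -5.74151908e+02]
 [-1.66193168e-01 -3.30576532e-02  9.85538950e-01 -9.55669342e+02]
 [ 0.00000000e+00  0.00000000e+00  0.00000000e+00  1.00000000e+00]] [[520.32689633   0.         317.78623981]
 [  0.         520.32689633 237.3007859 ]
 [  0.           0.           1.        ]]
runner_1 0.88 [362. 218.] [618. -69.  11.]
runner_1 0.86 [401. 216.] [ 619. -147.   13.]
runner_1 0.68 [241. 226.] [608. 176.   7.]
runner_1 0.58 [287. 228.] [602.  81.  12.]
tail_1 0.79 [290. 223.] [612.  76.   8.]
tail_1 0.75 [361. 220.] [613. -67.  12.]
tail_1 0.67 [242. 226.] [607. 173.   9.]
tail_1 0.67 [399. 215.] [ 623. -144.    9.]
tail_1 0.59 [403. 248.] [ 556. -150.   12.]
tail_1 0.54 [329. 233.] [587.  -2.  24.]
batten 0.92 [322. 150.] [759.   9.  21.]
tray 0.97 [529. 301.] [ 447. -390.    3.]
screwdriver 0.75 [327. 232.] [587.   0.  27.]
tape_measure 0.61 [330. 322.] [414.  -2.  36.]
screw_case 0.87 [126. 285.] [489. 388.  50.]
screw_case 0.4 [288. 225.] [608.  80.   8.]
```

View pics/top.png

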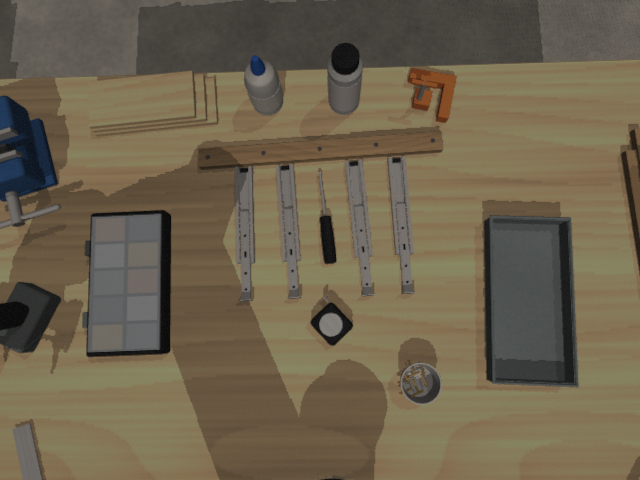

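The top view shows the four runners at columns 245, 289, 359 and 401, with their lugs near row 290 and the batten at row 150. The tray is on the right at (529,301). The screwdriver is at (327,232) and the tape measure at (331,323). Next I'll fit the geometry from the depth data.

Run:
```python
from h import *
r=dict(np.load("top.npz")); P=cloud(r); X,Y,Z=P[...,0],P[...,1],P[...,2]
m=(X>420)&(X<730)&(abs(Y)<230)
print("table z",np.nanmedian(Z[(X>420)&(X<440)&(Y>60)&(Y<200)]))
def comp(mask,a):
    n,l,s,c=cv2.connectedComponentsWithStats(mask.astype(np.uint8))
    for i in range(1,n):
        if s[i,4]>a:
            p=P[l==i]; q=p[:,:2].astype(np.float32); (cx,cy),wh,an=cv2.minAreaRect(q)
            print(s[i,4],"rect c",round(cx),round(cy),np.round(wh),round(an,1),"x",np.round(np.percentile(p[:,0],[1,99])),"y",np.round(np.percentile(p[:,1],[1,99])),"zmax",np.round(np.percentile(p[:,2],95)))
print("z>5");comp((Z>5)&(X>380)&(X<725)&(abs(Y)<230),20)
print("lugs");comp((Z>18)&(X>430)&(X<560)&(abs(Y)<230),3)
print("tray");comp((Z>25)&(Y<-250)&(Y>-550)&(X>250)&(X<680),30)
print("batten");comp((Z>15)&(X>720)&(X<800)&(abs(Y)<300),30)
for y0 in (176,81,-69,-147):
    mm=(Z>6)&(Z<20)&(X>430)&(X<727)&(abs(Y-y0)<35)
    # centreline and width by x bins
    out=[]
    for x in range(440,730,15):
        k=mm&(abs(X-x)<7.5)
        if k.sum()>4: out.append((x,int(round(Y[k].min())),int(round(Y[k].max())),int(np.median(Z[k]))))
    print(out)
```

```text
table z -0.45540276392102896
z>5
1495 rect c 595 -66 [264.  35.] 4.5 x [465. 720.] y [-84. -41.] zmax 15.0
1531 rect c 596 -149 [260.  36.] 2.4 x [468. 721.] y [-166. -127.] zmax 15.0
1508 rect c 593 78 [267.  35.] 3.9 x [462. 720.] y [ 59. 102.] zmax 15.0
1570 rect c 591 168 [268.  36.] 1.7 x [459. 723.] y [150. 188.] zmax 15.0
727 rect c 623 6 [190.  26.] 5.9 x [529. 711.] y [-14.  17.] zmax 27.0
1029 rect c 415 1 [79. 60.] 41.8 x [381. 457.] y [-40.  33.] zmax 37.0
lugs
183 rect c 544 -2 [33. 24.] 5.2 x [528. 559.] y [-14.  10.] zmax 27.0
22 rect c 468 -154 [ 3. 25.] 3.0 x [466. 469.] y [-166. -142.] zmax 31.0
165 rect c 437 4 [44. 34.] 40.6 x [430. 463.] y [-21.  19.] zmax 35.0
19 rect c 464 -75 [ 2. 25.] 0.7 x [463. 465.] y [-87. -63.] zmax 29.0
22 rect c 462 68 [ 3. 25.] 4.7 x [460. 464.] y [56. 81.] zmax 29.0
24 rect c 459 163 [ 2. 24.] 0.6 x [457. 460.] y [152. 175.] zmax 31.0
tray
2964 rect c 452 -381 [158. 316.] 86.9 x [294. 609.] y [-462. -297.] zmax 49.0
batten
4752 rect c 762 15 [ 42. 499.] 2.9 x [733. 790.] y [-230.  259.] zmax 25.0
[(455, 151, 173, 10), (470, 155, 174,
[... 788 characters left out ...]
30, -79, -61, 9), (545, -87, -52, 10), (560, -86, -50, 10), (575, -84, -50, 10), (590, -87, -49, 10), (605, -81, -47, 10), (620, -82, -46, 10), (635, -80, -46, 10), (650, -79, -44, 11), (665, -77, -43, 12), (680, -76, -41, 11), (695, -76, -41, 11), (710, -74, -40, 11), (725, -73, -38, 12)]
[(470, -163, -142, 9), (485, -163, -144, 9), (500, -161, -143, 9), (515, -162, -143, 9), (530, -160, -142, 9), (545, -169, -133, 10), (560, -167, -133, 10), (575, -167, -132, 10), (590, -167, -131, 10), (605, -165, -131, 10), (620, -165, -130, 10), (635, -165, -130, 10), (650, -163, -129, 11), (665, -164, -128, 12), (680, -163, -128, 12), (695, -161, -127, 12), (710, -161, -127, 12), (725, -160, -125, 11)]
```

Run:
```python
from h import *
from scipy.spatial.transform import Rotation as R
s=env.state(); print(s)
M=R.from_euler('xyz',s["tcp_rot"]).as_matrix(); print(M.round(3))
r=dict(np.load("top.npz")); P=cloud(r); X,Y,Z=P[...,0],P[...,1],P[...,2]
k=(X>250)&(X<350)&(Y<-130)&(Y>-240)&(Z>5); print("cup",np.nanmean(X[k]),np.nanmean(Y[k]),np.nanmax(Z[k]))
```

```text
{'t': 0.45, 'joints': array([ 1.21737185e+00,  4.90949324e-01,  1.55893787e+00, -1.36162297e-05,
        1.09169187e+00, -1.05626743e-01]), 'qvel': array([-0.00036011, -0.00263032,  0.00123166,  0.00111309,  0.00240433,
       -0.00050085]), 'tau': array([-2.02490928e-04, -6.11975384e+01, -2.58231229e+01,  6.93197921e-02,
        4.49467159e-02, -1.19592391e-05]), 'eef_pos': array([153.29007582, 605.91059493, 292.21722524]), 'tcp_rot': array([3.14158042e+00, 1.34482376e-05, 2.89380119e+00]), 'ft_force': array([-0.34969389, -0.17982017, -0.23272852]), 'moment': array([0.03685259, 0.0220924 , 0.01770464]), 'grip_force': 0.0, 'opening': 0.9967174127555619}
[[-0.969  0.245  0.   ]
 [ 0.245  0.969  0.   ]
 [-0.     0.    -1.   ]]
cup 296.1685692161737 -170.49634632149494 54.22080077352848
```

```bash
cat >> h.py <<'E'
def plan(x,y,z,yawdeg,n,hand,start=None):
    from scipy.spatial.transform import Rotation as R
    if start is None:
        s=env.state(); p=s["eef_pos"]; yaw=np.degrees(s["tcp_rot"][2])
    else: p=np.array(start[:3],float); yaw=start[3]
    yaw%=360; dy=(yawdeg-yaw)/n; d=(np.array([x,y,z])-p)/n
    rows=[]
    for i in range(n):
        a=np.radians(yaw); t=[d[0]*np.cos(a)+d[1]*np.sin(a), d[0]*np.sin(a)-d[1]*np.cos(a), -d[2]]
        rows.append([0,0,round(-dy,1)]+[round(float(v),1) for v in t]+[hand]); yaw+=dy
    print(str(rows).replace(" ",""))
E
python3 -c "
from h import *
plan(435,163,130,181.6,10,0)"
```

```text
[[0,0,np.float64(-1.6),-38.2,-36.0,16.2,0],[0,0,np.float64(-1.6),-37.2,-37.1,16.2,0],[0,0,np.float64(-1.6),-36.1,-38.1,16.2,0],[0,0,np.float64(-1.6),-35.1,-39.1,16.2,0],[0,0,np.float64(-1.6),-34.0,-40.0,16.2,0],[0,0,np.float64(-1.6),-32.9,-40.9,16.2,0],[0,0,np.float64(-1.6),-31.7,-41.8,16.2,0],[0,0,np.float64(-1.6),-30.6,-42.7,16.2,0],[0,0,np.float64(-1.6),-29.4,-43.5,16.2,0],[0,0,np.float64(-1.6),-28.2,-44.3,16.2,0]]
```

{"op": "jog_arm", "data": {"motion": [[0, 0, -1.6, -38, -36, 16, 0], [0, 0, -1.6, -37, -37, 16, 0], [0, 0, -1.6, -36, -38, 16, 0], [0, 0, -1.6, -35, -39, 16, 0], [0, 0, -1.6, -34, -40, 16, 0], [0, 0, -1.6, -33, -41, 16, 0], [0, 0, -1.6, -32, -42, 16, 0], [0, 0, -1.6, -31, -43, 16, 0], [0, 0, -1.6, -29, -44, 16, 0], [0, 0, -1.6, -28, -44, 16, 0]]}}

```text
t: 1.7
eef_pos: [436.5, 161.5, 131.9]
tcp_rot: [3.141, 0.001, -3.109]
ft_force: [-0.5, 0.2, 0.1]
opening: 0.024
grip_force: 0.0
```

```bash
python3 -c "
from h import *
s=env.state();print(s['t'],s['eef_pos'],np.degrees(s['tcp_rot']),s['ft_force'],s['opening'])
plan(440,163.5,89,181.6,3,0)"
```

```text
1.7 [436.49422074 161.4766121  131.90713686] [ 1.79986571e+02  4.32777271e-02 -1.78149598e+02] [-0.50904242  0.24756321  0.11013311] 0.0237205121855332
[[0,0,np.float64(0.1),-1.2,0.6,14.3,0],[0,0,np.float64(0.1),-1.2,0.6,14.3,0],[0,0,np.float64(0.1),-1.2,0.6,14.3,0]]
```

{"op": "jog_arm", "data": {"motion": [[0, 0, 0, -1, 0.5, 14, 0], [0, 0, 0, -1, 0.5, 14, 0], [0, 0, 0, -1, 0.5, 14, 0], [0, 0, 0, 0, 0, 0, 0]]}}

```text
t: 2.2
eef_pos: [437.8, 165.5, 89.4]
tcp_rot: [-3.141, -0.002, -3.108]
ft_force: [0.0, -0.6, 0.0]
opening: 0.003
grip_force: 0.0
```

{"op": "jog_arm", "data": {"motion": [[0, 0, 0, -3, -1.5, 0, 0], [0, 0, 0, -3, 0, 0, 0], [0, 0, 0, -2.5, 0, 0, 0], [0, 0, 0, -2.5, 0, 0, 0], [0, 0, 0, -2.5, 0, 0, 0]]}}

```text
t: 2.82
eef_pos: [452.1, 163.5, 90.3]
tcp_rot: [3.142, -0.0, -3.11]
ft_force: [-0.6, -0.4, 1.1]
opening: 0.005
grip_force: 0.7
```

{"op": "jog_arm", "data": {"motion": [[0, 0, 0, -2.5, 0, 0, 0], [0, 0, 0, -2.5, 0, 0, 0]]}}

```text
t: 3.08
eef_pos: [457.2, 163.7, 90.2]
tcp_rot: [3.142, -0.0, -3.11]
ft_force: [-1.2, -0.6, 1.5]
opening: 0.004
grip_force: 0.7
```

{"op": "jog_arm", "data": {"motion": [[0, 0, 0, -2.5, 0, 0, 0], [0, 0, 0, -2.5, 0, 0, 0], [0, 0, 0, -2.5, 0, 0, 0]]}}

```text
t: 3.45
eef_pos: [464.7, 163.9, 90.2]
tcp_rot: [3.142, -0.0, -3.11]
ft_force: [-1.4, -0.5, 0.9]
opening: 0.004
grip_force: 0.7
```

```bash
cat >> h.py <<'E'
def ends(yc,cams=("top","scene")):
    for c in cams:
        r=cam(c); P=cloud(r); X,Y,Z=P[...,0],P[...,1],P[...,2]
        k=(Z>5)&(Z<20)&(abs(Y-yc)<30)&(X>430)&(X<760)
        w=[(x,int(np.ptp(Y[k&(abs(X-x)<2)])) if (k&(abs(X-x)<2)).sum()>1 else 0) for x in range(450,560,4)]
        w2=[(x,int((k&(Z>7)&(abs(X-x)<1)).sum())) for x in range(718,742,2)]
        print(c,w,w2)
E
python3 - <<'E'
from h import *
ends(166)
r=cam("scene"); print(np.linalg.inv(r["world_to_cam"]).round(2).tolist())
for c in ("top","scene"):
  for n in ("lug_1","tail_1"):
    for d in env.recognise(c,n):
        if d["score"]>.3: print(c,n,round(d["score"],2),np.round(d["location"]))
cv2.imwrite("pics/scene.png",r["color"][:,:,::-1])
E
```

```text
top [(450, 0), (454, 0), (458, 0), (462, 0), (466, 0), (470, 0), (474, 0), (478, 0), (482, 0), (486, 0), (490, 0), (494, 0), (498, 0), (502, 0), (506, 0), (510, 0), (514, 0), (518, 0), (522, 0), (526, 0), (530, 0), (534, 0), (538, 0), (542, 0), (546, 0), (550, 2), (554, 6), (558, 21)] [(718, 7), (720, 7), (722, 11), (724, 10), (726, 11), (728, 14), (730, 10), (732, 7), (734, 25), (736, 36), (738, 8), (740, 4)]
scene [(450, 0), (454, 5), (458, 0), (462, 0), (466, 49), (470, 0), (474, 25), (478, 37), (482, 25), (486, 23), (490, 23), (494, 20), (498, 15), (502, 30), (506, 46), (510, 33), (514, 30), (518, 32), (522, 35), (526, 17), (530, 20), (534, 43), (538, 51), (542, 38), (546, 40), (550, 32), (554, 33), (558, 32)] [(718, 3), (720, 5), (722, 5), (724, 9), (726, 4), (728, 5), (730, 2), (732, 2), (734, 6), (736, 5), (738, 3), (740, 4)]
[[0.08, -0.81, 0.58, 1442.87], [1.0, 0.07, -0.03, -48.92], [-0.02, 0.58, 0.81, 1256.15], [0.0, 0.0, 0.0, 1.0]]
top lug_1 0.58 [243. 212.]
top lug_1 0.49 [361. 219.]
top tail_1 0.96 [361. 220.]
top tail_1 0.63 [402. 216.]
scene lug_1 0.6 [378. 213.]
scene lug_1 0.6 [286. 218.]
scene lug_1 0.6 [296. 268.]
scene lug_1 0.56 [259. 217.]
scene tail_1 0.91 [262. 270.]
scene tail_1 0.85 [296. 273.]
scene tail_1 0.77 [349. 263.]
scene tail_1 0.75 [391. 260.]
```

View pics/scene.png

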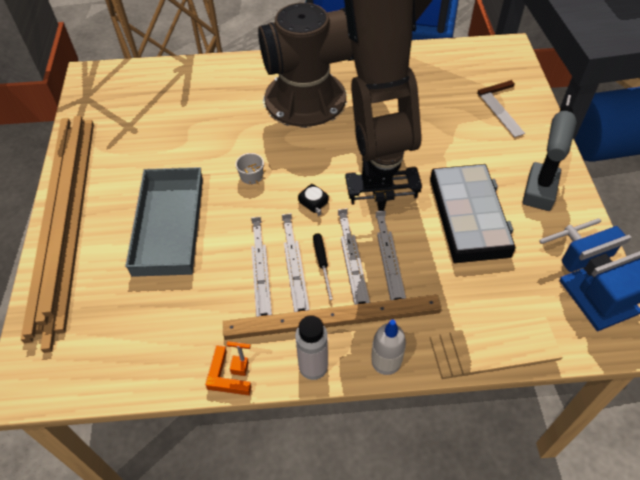

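{"op": "jog_arm", "data": {"motion": [[0, 0, 0, -2.5, 0, 0, 0], [0, 0, 0, -2.5, 0, 0, 0]]}}

```text
t: 4.05
eef_pos: [469.5, 164.1, 90.2]
tcp_rot: [3.142, -0.0, -3.11]
ft_force: [-1.1, 0.4, 0.5]
opening: 0.009
grip_force: 0.7
```

{"op": "jog_arm", "data": {"motion": [[0, 0, 0, -2.5, 0, 0, 0], [0, 0, 0, -2.5, 0, 0, 0]]}}

```text
t: 4.3
eef_pos: [474.7, 164.3, 90.2]
tcp_rot: [3.142, -0.0, -3.11]
ft_force: [-1.2, 0.5, 0.4]
opening: 0.003
grip_force: 0.7
```

{"op": "jog_arm", "data": {"motion": [[0, 0, 0, -2, 0, 0, 0], [0, 0, 0, -2, 0, 0, 0]]}}

```text
t: 4.55
eef_pos: [478.6, 164.4, 90.2]
tcp_rot: [3.142, 0.0, -3.11]
ft_force: [-1.6, 0.8, 0.2]
opening: 0.004
grip_force: 0.7
```

{"op": "jog_arm", "data": {"motion": [[0, 0, 0, -2, 0, 0, 0], [0, 0, 0, -2, 0, 0, 0]]}}

```text
t: 4.8
eef_pos: [482.6, 164.5, 90.2]
tcp_rot: [3.142, 0.0, -3.11]
ft_force: [-1.5, -0.4, 0.9]
opening: 0.003
grip_force: 0.7
```

{"op": "jog_arm", "data": {"motion": [[0, 0, 0, -2, 0, 0, 0], [0, 0, 0, -2, 0, 0, 0]]}}

```text
t: 5.05
eef_pos: [486.6, 164.6, 90.2]
tcp_rot: [3.142, 0.0, -3.11]
ft_force: [-1.3, -0.5, 0.9]
opening: 0.003
grip_force: 0.7
```

{"op": "jog_arm", "data": {"motion": [[0, 0, 0, -2, 0, 0, 0], [0, 0, 0, -2, 0, 0, 0]]}}

```text
t: 5.3
eef_pos: [490.6, 164.7, 90.2]
tcp_rot: [3.142, -0.0, -3.11]
ft_force: [-1.4, -0.1, 0.6]
opening: 0.004
grip_force: 0.7
```

{"op": "jog_arm", "data": {"motion": [[0, 0, 0, -2, 0, 0, 0], [0, 0, 0, -2, 0, 0, 0]]}}

```text
t: 5.55
eef_pos: [494.6, 164.9, 90.2]
tcp_rot: [3.142, -0.0, -3.11]
ft_force: [-2.2, -0.0, 0.8]
opening: 0.004
grip_force: 0.7
```

{"op": "jog_arm", "data": {"motion": [[0, 0, 0, -2, 0, 0, 0], [0, 0, 0, -2, 0, 0, 0]]}}

```text
t: 5.8
eef_pos: [498.6, 165.0, 90.2]
tcp_rot: [3.142, 0.0, -3.11]
ft_force: [-1.7, -0.4, -0.2]
opening: 0.006
grip_force: 0.7
```

{"op": "jog_arm", "data": {"motion": [[0, 0, 0, -2, 0, 0, 0], [0, 0, 0, -2, 0, 0, 0]]}}

```text
t: 6.05
eef_pos: [502.6, 165.1, 90.2]
tcp_rot: [3.142, -0.0, -3.11]
ft_force: [-1.7, -0.5, 1.1]
opening: 0.005
grip_force: 0.7
```

{"op": "jog_arm", "data": {"motion": [[0, 0, 0, -2, 0, 0, 0], [0, 0, 0, -2, 0, 0, 0], [0, 0, 0, -1, 0, 0, 0]]}}

```text
t: 6.42
eef_pos: [507.7, 165.3, 90.2]
tcp_rot: [3.141, 0.0, -3.11]
ft_force: [-1.7, -0.9, 0.5]
opening: 0.001
grip_force: 0.7
```

Run:
```python
from h import *
r=cam("wrist"); cv2.imwrite("pics/w1.png",r["color"][:,:,::-1]); np.savez("w1.npz",**r)
print(np.linalg.inv(r["world_to_cam"]).round(2).tolist())
P=cloud(r); k=(abs(P[...,1]-168)<25)
for x in range(505,560,3):
    q=k&(abs(P[...,0]-x)<1.5)
    if q.sum()>5: print(x,q.sum(),np.nanpercentile(P[q][:,2],[10,50,90]).round(1),(P[q&(P[...,2]>5)][:,1]).min().round(),(P[q&(P[...,2]>5)][:,1]).max().round())
```

```text
[[-0.03, -0.95, -0.3, 423.75], [1.0, -0.03, -0.01, 162.6], [0.0, -0.3, 0.96, 182.27], [0.0, 0.0, 0.0, 1.0]]
505 412 [-1.1 -0.4  0.6] 165.0 166.0
508 360 [-1.1 -0.4  0.5] 164.0 167.0
511 348 [-1.2 -0.4  1. ] 164.0 167.0
514 325 [-1.1 -0.4  0.9] 164.0 167.0
517 302 [-1.2 -0.4 36.9] 164.0 167.0
520 266 [-1.1 -0.3  2. ] 151.0 153.0Traceback (most recent call last):
  File "<stdin>", line 7, in <module>
    return umr_minimum(a, axis, None, out, keepdims, initial, where)
ValueError: zero-size array to reduction operation minimum which has no identity
```

View pics/w1.png

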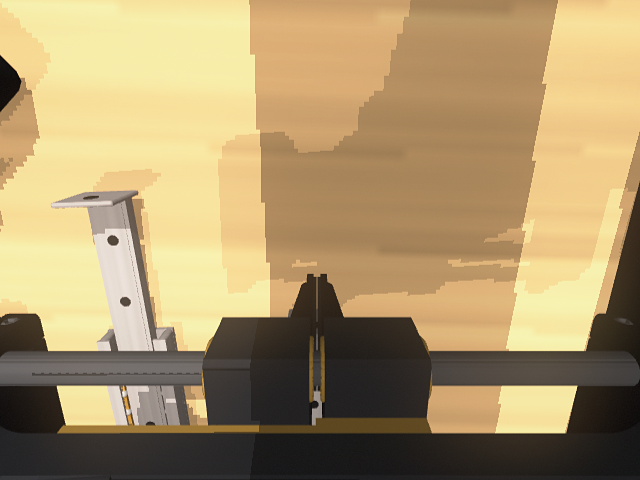

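{"op": "jog_arm", "data": {"motion": [[0, 0, 0, -2, 0, 0, 0], [0, 0, 0, -2, 0, 0, 0], [0, 0, 0, -2, 0, 0, 0], [0, 0, 0, -2, 0, 0, 0]]}}

```text
t: 6.98
eef_pos: [515.7, 165.5, 90.2]
tcp_rot: [3.142, 0.0, -3.11]
ft_force: [-1.0, -0.5, -0.3]
opening: 0.0
grip_force: 0.7
```

{"op": "jog_arm", "data": {"motion": [[0, 0, 0, -1.5, 0, 0, 0], [0, 0, 0, -1.5, 0, 0, 0]]}}

```text
t: 7.22
eef_pos: [518.6, 165.6, 90.2]
tcp_rot: [3.141, -0.0, -3.11]
ft_force: [-2.7, 0.5, 0.6]
opening: 0.007
grip_force: 1.0
```

{"op": "jog_arm", "data": {"motion": [[0, 0, 0, -1, 0, 0, 0], [0, 0, 0, -1, 0, 0, 0]]}}

```text
t: 7.48
eef_pos: [520.3, 165.7, 90.2]
tcp_rot: [3.142, -0.001, -3.11]
ft_force: [-5.8, 0.3, 2.3]
opening: 0.005
grip_force: 3.2
```

{"op": "jog_arm", "data": {"motion": [[0, 0, 0, -0.5, 0, 0, 0]]}}

```text
t: 7.6
eef_pos: [520.4, 165.7, 90.2]
tcp_rot: [-3.142, -0.002, -3.11]
ft_force: [-7.0, 0.3, 4.7]
opening: 0.005
grip_force: 3.4
```

```bash
python3 -c "
from h import *
plan(443,67,130,183.8,3,0,[508.4,165.3,130,181.8])"
```

```text
[[0,0,-0.7,22.8,-32.1,-0.0,0],[0,0,-0.7,23.2,-31.8,-0.0,0],[0,0,-0.7,23.6,-31.5,-0.0,0]]
```

{"op": "jog_arm", "data": {"motion": [[0, 0, 0, 12, 0, 0, 0], [0, 0, 0, 0, 0, -40, 0], [0, 0, -0.7, 23, -32, 0, 0], [0, 0, -0.7, 23, -32, 0, 0], [0, 0, -0.6, 23, -32, 0, 0], [0, 0, 0, 0, 0, 0, 0], [0, 0, 0, 0, 0, 14, 0], [0, 0, 0, 0, 0, 14, 0], [0, 0, 0, 0, 0, 12, 0], [0, 0, 0, 0, 0, 0, 0]]}}

```text
t: 8.85
eef_pos: [443.9, 66.7, 88.9]
tcp_rot: [3.141, -0.002, -3.075]
ft_force: [-1.0, 0.7, 0.0]
opening: 0.009
grip_force: 0.0
```

```bash
cat >> h.py <<'E'
def wlug(yc,x0,x1):
    r=cam("wrist"); P=cloud(r); s=env.state()
    k=(P[...,2]>15)&(P[...,2]<33)&(abs(P[...,1]-yc)<22)&(P[...,0]>x0)&(P[...,0]<x1)
    p=P[k]; print("tcp",s["eef_pos"].round(1),"lug n",len(p),"x",np.percentile(p[:,0],[5,50,95]).round(1),"y",np.percentile(p[:,1],[1,50,99]).round(1))
    return r
E
python3 - <<'E'
from h import *
r=wlug(68,455,480)
# verify A home by top camera
r=cam("top");P=cloud(r);X,Y,Z=P[...,0],P[...,1],P[...,2]
k=(Z>18)&(X>480)&(X<560)&(Y>140)&(Y<195); print("lugA",k.sum(),P[k].mean(0).round(1) if k.any() else "")
cv2.imwrite("pics/t2.png",cv2.resize(r["color"][140:310,200:430,::-1],None,fx=3,fy=3,interpolation=cv2.INTER_CUBIC))
k=(Z>6)&(Z<16)&(abs(Y-168)<25)&(X<560)&(X>480)
for x in range(520,545,2):
    q=k&(abs(X-x)<1.2)
    if q.any(): print(x,Y[q].min().round(),Y[q].max().round())
E
```

```text
tcp [444.1  66.7  89.5] lug n 12 x [460.8 461.6 462.6] y [67.7 68.  68.3]
lugA 26 [533.  165.6  26.1]
532 158.0 177.0
534 154.0 184.0
536 150.0 184.0
538 150.0 184.0
540 150.0 184.0
542 149.0 184.0
544 149.0 184.0
```

View pics/t2.png

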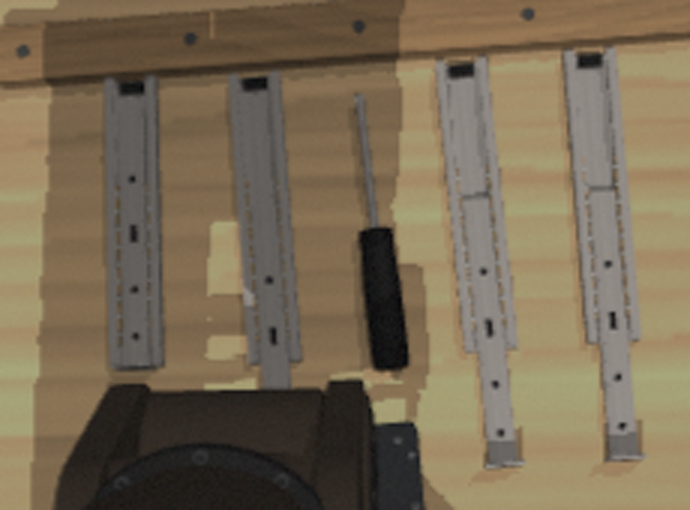

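The crop shows runner A's lug hard against its channel end, at (135,367), so A is sound. B's lug is the next to push.

{"op": "jog_arm", "data": {"motion": [[0, 0, 0, -3, 0.8, 0, 0], [0, 0, 0, -3, 0, 0, 0], [0, 0, 0, -2.5, 0, 0, 0], [0, 0, 0, -2.5, 0, 0, 0], [0, 0, 0, -2.5, 0, 0, 0], [0, 0, 0, -2.5, 0, 0, 0]]}}

```text
t: 9.7
eef_pos: [460.3, 68.3, 90.2]
tcp_rot: [3.142, 0.0, -3.075]
ft_force: [-1.4, 0.4, 1.4]
opening: 0.007
grip_force: 0.7
```

{"op": "jog_arm", "data": {"motion": [[0, 0, 0, -2.5, 0, 0, 0], [0, 0, 0, -2.5, 0, 0, 0], [0, 0, 0, -2, 0, 0, 0]]}}

```text
t: 10.07
eef_pos: [467.3, 68.7, 90.2]
tcp_rot: [3.142, 0.0, -3.075]
ft_force: [-0.7, -0.0, 1.3]
opening: 0.001
grip_force: 0.7
```

{"op": "jog_arm", "data": {"motion": [[0, 0, 0, -2.5, 0, 0, 0], [0, 0, 0, -2.5, 0, 0, 0], [0, 0, 0, -2, 0, 0, 0]]}}

```text
t: 10.45
eef_pos: [474.3, 69.2, 90.2]
tcp_rot: [3.142, 0.0, -3.075]
ft_force: [-1.9, 0.4, 1.0]
opening: 0.004
grip_force: 0.7
```

{"op": "jog_arm", "data": {"motion": [[0, 0, 0, -2, 0, 0, 0], [0, 0, 0, -2, 0, 0, 0], [0, 0, 0, -2, 0, 0, 0]]}}

```text
t: 10.82
eef_pos: [480.2, 69.6, 90.2]
tcp_rot: [3.142, -0.0, -3.075]
ft_force: [-0.8, -0.0, 1.0]
opening: 0.008
grip_force: 0.7
```

{"op": "jog_arm", "data": {"motion": [[0, 0, 0, -2, 0, 0, 0], [0, 0, 0, -2, 0, 0, 0], [0, 0, 0, -2, 0, 0, 0]]}}

```text
t: 11.2
eef_pos: [486.2, 70.0, 90.2]
tcp_rot: [3.141, -0.0, -3.075]
ft_force: [-0.8, 1.0, 1.1]
opening: 0.004
grip_force: 0.7
```

{"op": "jog_arm", "data": {"motion": [[0, 0, 0, -2, 0, 0, 0], [0, 0, 0, -2, 0, 0, 0], [0, 0, 0, -2, 0, 0, 0]]}}

```text
t: 11.58
eef_pos: [492.2, 70.4, 90.2]
tcp_rot: [3.142, 0.0, -3.075]
ft_force: [-2.4, 1.4, 0.5]
opening: 0.005
grip_force: 0.7
```

{"op": "jog_arm", "data": {"motion": [[0, 0, 0, -2, 0, 0, 0], [0, 0, 0, -2, 0, 0, 0], [0, 0, 0, -2, 0, 0, 0]]}}

```text
t: 11.95
eef_pos: [498.2, 70.8, 90.2]
tcp_rot: [3.142, 0.0, -3.075]
ft_force: [-1.4, -0.0, 0.9]
opening: 0.005
grip_force: 0.7
```

{"op": "jog_arm", "data": {"motion": [[0, 0, 0, -2, 0, 0, 0], [0, 0, 0, -2, 0, 0, 0], [0, 0, 0, -2, 0, 0, 0]]}}

```text
t: 12.32
eef_pos: [504.0, 71.2, 90.2]
tcp_rot: [3.142, -0.001, -3.075]
ft_force: [-2.2, -0.7, 1.9]
opening: 0.005
grip_force: 1.3
```

{"op": "jog_arm", "data": {"motion": [[0, 0, 0, -1, 0, 0, 0], [0, 0, 0, -1, 0, 0, 0]]}}

```text
t: 12.58
eef_pos: [505.1, 71.3, 90.2]
tcp_rot: [3.141, -0.003, -3.075]
ft_force: [-9.9, -1.2, 7.6]
opening: 0.001
grip_force: 4.8
```

```bash
python3 -c "
from h import *
plan(446,-76.4,137,184.4,4,0,[493,70.5,137,183.8])"
```

```text
[[0,0,-0.1,14.2,-35.9,-0.0,0],[0,0,-0.1,14.3,-35.8,-0.0,0],[0,0,-0.1,14.3,-35.8,-0.0,0],[0,0,-0.1,14.4,-35.8,-0.0,0]]
```

{"op": "jog_arm", "data": {"motion": [[0, 0, 0, 12, 0, 0, 0], [0, 0, 0, 0, 0, -46, 0], [0, 0, -0.2, 14, -36, 0, 0], [0, 0, -0.2, 14, -36, 0, 0], [0, 0, -0.1, 14, -36, 0, 0], [0, 0, -0.1, 14, -36, 0, 0], [0, 0, 0, 0, 0, 0, 0], [0, 0, 0, 0, 0, 23, 0], [0, 0, 0, 0, 0, 23, 0], [0, 0, 0, 0, 0, 0, 0]]}}

```text
t: 13.82
eef_pos: [448.1, -76.4, 89.3]
tcp_rot: [3.141, -0.002, -3.064]
ft_force: [0.2, 0.4, 0.2]
opening: 0.0
grip_force: 0.0
```

Run:
```python
from h import *
wlug(-75,458,480)
r=cam("top");P=cloud(r);X,Y,Z=P[...,0],P[...,1],P[...,2]
k=(Z>18)&(X>480)&(X<560)&(Y>50)&(Y<105); print("lugB",k.sum(),P[k].mean(0).round(1) if k.any() else "")
for yc in (83,-61,-146):
  k=(Z>6)&(Z<16)&(abs(Y-yc)<30)&(X<560)&(X>480)
  print([(x,int(Y[k&(abs(X-x)<1.2)].min()),int(Y[k&(abs(X-x)<1.2)].max())) for x in range(524,548,2) if (k&(abs(X-x)<1.2)).any()])
  k=(Z>6)&(abs(Y-yc)<25)&(X>705)&(X<755)
  print([(x,int((k&(abs(X-x)<1)).sum()),round(float(np.median(Z[k&(abs(X-x)<1)])))) for x in range(720,752,2) if (k&(abs(X-x)<1)).any()])
```

```text
tcp [448.4 -76.5  90.1] lug n 4 x [464.  464.3 464.5] y [-75.3 -75.  -74.8]
lugB 20 [517.5  73.2  27.1]
[(524, 64, 82), (526, 63, 79), (528, 66, 81), (530, 65, 82), (532, 66, 81), (534, 66, 110), (536, 66, 81), (538, 65, 89), (540, 57, 91), (542, 57, 91), (544, 57, 91), (546, 57, 91)]
[(720, 4, 13), (722, 7, 12), (724, 5, 12), (726, 6, 11), (728, 9, 11), (730, 11, 10), (732, 11, 10), (734, 14, 10), (736, 8, 10), (738, 31, 14), (740, 48, 19), (742, 23, 22), (744, 27, 23), (746, 19, 22), (748, 24, 22), (750, 23, 22)]
[(534, -79, -77), (536, -79, -71), (538, -77, -61), (540, -77, -61), (542, -87, -61), (544, -87, -61), (546, -85, -55)]
[(720, 5, 11), (722, 6, 12), (724, 5, 11), (726, 9, 12), (728, 9, 11), (730, 8, 11), (732, 15, 10), (734, 12, 11), (736, 11, 8), (738, 10, 11), (740, 2, 13), (742, 3, 10), (744, 8, 16), (746, 46, 15), (748, 33, 20), (750, 26, 22)]
[(524, -160, -143), (526, -159, -144), (528, -159, -144), (530, -159, -144), (532, -160, -142), (534, -159, -142), (536, -160, -142), (538, -158, -142), (540, -158, -142), (542, -158, -142), (544, -158, -142), (546, -165, -134)]
[(720, 6, 14), (722, 7, 12), (724, 5, 12), (726, 9, 12), (728, 7, 13), (730, 6, 13), (732, 8, 13), (734, 8, 13), (736, 11, 9), (738, 11, 10), (740, 11, 8), (742, 11, 10), (744, 9, 10), (746, 3, 11), (748, 4, 15), (750, 53, 16)]
```

{"op": "jog_arm", "data": {"motion": [[0, 0, 0, -2.5, 0.8, 0, 0], [0, 0, 0, -2.5, 0, 0, 0], [0, 0, 0, -2.5, 0, 0, 0], [0, 0, 0, -2.5, 0, 0, 0], [0, 0, 0, -2.5, 0, 0, 0], [0, 0, 0, -2.5, 0, 0, 0], [0, 0, 0, -2.5, 0, 0, 0]]}}

```text
t: 14.8
eef_pos: [466.0, -74.9, 90.2]
tcp_rot: [3.142, -0.0, -3.065]
ft_force: [-2.4, 0.1, 0.4]
opening: 0.01
grip_force: 0.7
```

{"op": "jog_arm", "data": {"motion": [[0, 0, 0, -2.5, 0, 0, 0], [0, 0, 0, -2.5, 0, 0, 0], [0, 0, 0, -2.5, 0, 0, 0]]}}

```text
t: 15.18
eef_pos: [473.5, -74.4, 90.2]
tcp_rot: [3.142, 0.0, -3.065]
ft_force: [-0.4, -0.9, 0.2]
opening: 0.009
grip_force: 0.7
```

{"op": "jog_arm", "data": {"motion": [[0, 0, 0, -2.5, 0, 0, 0], [0, 0, 0, -2.5, 0, 0, 0], [0, 0, 0, -2.5, 0, 0, 0]]}}

```text
t: 15.55
eef_pos: [481.0, -73.8, 90.2]
tcp_rot: [3.142, 0.0, -3.065]
ft_force: [-1.4, -0.1, 0.7]
opening: 0.01
grip_force: 0.7
```

{"op": "jog_arm", "data": {"motion": [[0, 0, 0, -2.2, 0, 0, 0], [0, 0, 0, -2.2, 0, 0, 0], [0, 0, 0, -2.2, 0, 0, 0]]}}

```text
t: 15.92
eef_pos: [487.5, -73.3, 90.2]
tcp_rot: [3.141, 0.0, -3.065]
ft_force: [-1.3, -0.5, 1.2]
opening: 0.004
grip_force: 0.7
```

{"op": "jog_arm", "data": {"motion": [[0, 0, 0, -2.2, 0, 0, 0], [0, 0, 0, -2.2, 0, 0, 0], [0, 0, 0, -2.2, 0, 0, 0]]}}

```text
t: 16.3
eef_pos: [494.0, -72.7, 90.2]
tcp_rot: [3.141, -0.0, -3.065]
ft_force: [-3.2, -0.6, 2.6]
opening: 0.006
grip_force: 1.5
```

{"op": "jog_arm", "data": {"motion": [[0, 0, 0, -1, 0, 0, 0], [0, 0, 0, -0.5, 0, 0, 0]]}}

```text
t: 16.55
eef_pos: [495.4, -72.6, 90.2]
tcp_rot: [3.141, -0.0, -3.065]
ft_force: [-2.0, -0.6, 1.8]
opening: 0.006
grip_force: 1.3
```

{"op": "jog_arm", "data": {"motion": [[0, 0, 0, -2, 0, 0, 0], [0, 0, 0, -2, 0, 0, 0]]}}

```text
t: 16.8
eef_pos: [498.3, -72.3, 90.1]
tcp_rot: [3.141, -0.004, -3.064]
ft_force: [-15.1, -4.4, 10.7]
opening: 0.0
grip_force: 7.6
```

{"op": "jog_arm", "data": {"motion": [[0, 0, 0, 12, 0, 0, 0], [0, 0, 0, 0, 0, -30, 0], [0, 0, 0.6, 13.5, -26.5, 0, 0], [0, 0, 0.6, 13.5, -26.5, 0, 0], [0, 0, 0.5, 13.5, -26.5, 0, 0], [0, 0, 0, 0, 0, 0, 0], [0, 0, 0, 0, 0, 15, 0], [0, 0, 0, 0, 0, 15, 0], [0, 0, 0, -2, 0, 0, 0], [0, 0, 0, -2.5, 0, 0, 0]]}}

```text
t: 18.05
eef_pos: [456.9, -154.6, 89.8]
tcp_rot: [3.141, -0.001, -3.094]
ft_force: [-1.1, 0.9, -1.2]
opening: 0.008
grip_force: 0.7
```

{"op": "jog_arm", "data": {"motion": [[0, 0, 0, -2.5, 0, 0, 0], [0, 0, 0, -2.5, 0, 0, 0], [0, 0, 0, -2.5, 0, 0, 0], [0, 0, 0, -2.5, 0, 0, 0], [0, 0, 0, -2.5, 0, 0, 0]]}}

```text
t: 18.68
eef_pos: [469.5, -154.5, 90.3]
tcp_rot: [-3.142, 0.0, -3.094]
ft_force: [-1.0, 0.1, 1.0]
opening: 0.003
grip_force: 0.7
```

{"op": "jog_arm", "data": {"motion": [[0, 0, 0, -2.5, 0, 0, 0], [0, 0, 0, -2.5, 0, 0, 0], [0, 0, 0, -2.5, 0, 0, 0]]}}

```text
t: 19.05
eef_pos: [477.0, -154.2, 90.2]
tcp_rot: [-3.142, 0.0, -3.094]
ft_force: [-1.5, 0.3, 1.5]
opening: 0.001
grip_force: 0.7
```

{"op": "jog_arm", "data": {"motion": [[0, 0, 0, -2.5, 0, 0, 0], [0, 0, 0, -2.5, 0, 0, 0], [0, 0, 0, -2.5, 0, 0, 0]]}}

```text
t: 19.42
eef_pos: [484.5, -153.8, 90.2]
tcp_rot: [3.142, 0.0, -3.094]
ft_force: [-2.2, -0.4, 1.1]
opening: 0.003
grip_force: 0.7
```

{"op": "jog_arm", "data": {"motion": [[0, 0, 0, -2.4, 0, 0, 0], [0, 0, 0, -2.4, 0, 0, 0]]}}

```text
t: 19.68
eef_pos: [489.3, -153.6, 90.2]
tcp_rot: [3.142, 0.0, -3.094]
ft_force: [-1.2, -1.8, 0.8]
opening: 0.0
grip_force: 0.7
```

{"op": "jog_arm", "data": {"motion": [[0, 0, 0, -2.4, 0, 0, 0], [0, 0, 0, -2.4, 0, 0, 0]]}}

```text
t: 19.92
eef_pos: [494.1, -153.3, 90.2]
tcp_rot: [3.141, -0.0, -3.094]
ft_force: [-0.9, 0.2, 1.0]
opening: 0.006
grip_force: 0.7
```

{"op": "jog_arm", "data": {"motion": [[0, 0, 0, -2.5, 0, 0, 0], [0, 0, 0, -2.5, 0, 0, 0]]}}

```text
t: 20.18
eef_pos: [499.1, -153.1, 90.2]
tcp_rot: [3.141, -0.0, -3.094]
ft_force: [-1.7, -1.9, 0.3]
opening: 0.005
grip_force: 0.7
```

{"op": "jog_arm", "data": {"motion": [[0, 0, 0, -2.5, 0, 0, 0], [0, 0, 0, -2.5, 0, 0, 0]]}}

```text
t: 20.42
eef_pos: [504.1, -152.9, 90.2]
tcp_rot: [3.141, -0.0, -3.094]
ft_force: [-1.4, -0.8, 0.5]
opening: 0.007
grip_force: 0.7
```

{"op": "jog_arm", "data": {"motion": [[0, 0, 0, -2.5, 0, 0, 0], [0, 0, 0, -2.5, 0, 0, 0]]}}

```text
t: 20.68
eef_pos: [509.1, -152.6, 90.2]
tcp_rot: [3.142, 0.0, -3.094]
ft_force: [-1.2, -1.2, 1.1]
opening: 0.003
grip_force: 0.7
```

{"op": "jog_arm", "data": {"motion": [[0, 0, 0, -2.5, 0, 0, 0], [0, 0, 0, -2.5, 0, 0, 0]]}}

```text
t: 20.92
eef_pos: [514.1, -152.4, 90.2]
tcp_rot: [3.142, 0.0, -3.094]
ft_force: [-1.5, -1.5, 0.8]
opening: 0.004
grip_force: 0.7
```

{"op": "jog_arm", "data": {"motion": [[0, 0, 0, -2.5, 0, 0, 0], [0, 0, 0, -2.5, 0, 0, 0]]}}

```text
t: 21.18
eef_pos: [519.1, -152.1, 90.2]
tcp_rot: [3.142, 0.0, -3.094]
ft_force: [-1.1, -0.5, 0.2]
opening: 0.004
grip_force: 0.7
```

{"op": "jog_arm", "data": {"motion": [[0, 0, 0, -2, 0, 0, 0], [0, 0, 0, -2, 0, 0, 0]]}}

```text
t: 21.42
eef_pos: [523.0, -151.9, 90.2]
tcp_rot: [3.142, 0.0, -3.094]
ft_force: [-1.5, -1.8, 0.7]
opening: 0.007
grip_force: 0.7
```

{"op": "jog_arm", "data": {"motion": [[0, 0, 0, -2.5, 0, 0, 0], [0, 0, 0, -2.5, 0, 0, 0], [0, 0, 0, -2.5, 0, 0, 0], [0, 0, 0, -2, 0, 0, 0]]}}

```text
t: 21.92
eef_pos: [532.5, -151.5, 90.2]
tcp_rot: [3.142, 0.0, -3.094]
ft_force: [-1.5, -1.2, 0.8]
opening: 0.005
grip_force: 0.7
```

{"op": "jog_arm", "data": {"motion": [[0, 0, 0, -1.5, 0, 0, 0], [0, 0, 0, -1.5, 0, 0, 0]]}}

```text
t: 22.18
eef_pos: [535.4, -151.3, 90.2]
tcp_rot: [3.141, -0.0, -3.094]
ft_force: [-1.2, -1.5, 0.5]
opening: 0.004
grip_force: 0.7
```

{"op": "jog_arm", "data": {"motion": [[0, 0, 0, -1, 0, 0, 0], [0, 0, 0, -1, 0, 0, 0], [0, 0, 0, -1, 0, 0, 0]]}}

```text
t: 22.55
eef_pos: [536.6, -151.2, 90.1]
tcp_rot: [3.14, -0.005, -3.094]
ft_force: [-15.6, -5.0, 9.5]
opening: 0.004
grip_force: 7.9
```

{"op": "jog_arm", "data": {"motion": [[0, 0, 0, 12, 0, 0, 0], [0, 0, 0, 0, 0, -45, 0], [0, 0, 0, 30, 20, -15, 60], [0, 0, 0, 30, 20, 0, 60], [0, 0, 0, 30, 20, 0, 60], [0, 0, 0, 0, 0, 0, 60]]}}

```text
t: 23.3
eef_pos: [432.0, -95.1, 150.5]
tcp_rot: [3.141, -0.001, -3.094]
ft_force: [0.6, -1.4, -0.7]
opening: 0.367
grip_force: 0.0
```

```bash
cat > m.py <<'E'
from h import *
def run(xmax_near,pic):
    r=cam("top");P=cloud(r);X,Y,Z=P[...,0],P[...,1],P[...,2]
    cv2.imwrite(pic,cv2.resize(r["color"][140:310,180:430,::-1],None,fx=3,fy=3,interpolation=cv2.INTER_CUBIC))
    for n,yc,x0,xc,xt in (("A",168,532,525,734),("B",83,539,500,738),("C",-61,546,490,745),("D",-146,549,520,749)):
        k=(Z>6)&(Z<16)&(abs(Y-yc)<32)&(X>x0)&(X<xt-5)
        xs=[];cs=[];ws=[]
        for x in range(x0+6,xt-6,4):
            q=k&(abs(X-x)<2)
            if q.sum()>3: xs.append(x);cs.append((Y[q].min()+Y[q].max())/2);ws.append(np.ptp(Y[q]))
        xs=np.array(xs);cs=np.array(cs);g=abs(np.array(ws)-35)<4
        if g.sum()>4:
            f=np.polyfit(xs[g],cs[g],1); print(n,"bins",g.sum(),"yaw",np.degrees(np.arctan(f[0])).round(2),"y@640",np.polyval(f,640).round(1),"y@630",np.polyval(f,630).round(1))
        q=(Z>18)&(X>455)&(X<556)&(abs(Y-yc)<35); print("  lug",q.sum(),P[q].mean(0).round(1) if q.any() else "")
E
python3 - <<'E'
from m import *
run(0,"pics/t3.png")
r=dict(np.load("top.npz")); P=cloud(r); X,Y,Z=P[...,0],P[...,1],P[...,2]
k=(Z>38)&(Y<-280)&(Y>-490)&(X>270)&(X<640); print("rim rect",cv2.minAreaRect(P[k][:,:2].astype(np.float32)))
for x in (330,380,450,520,570):
    q=k&(abs(X-x)<4); y=Y[q]; print(x,"right wall",np.median(y[y<-380]).round(1),"left",np.median(y[y>-380]).round(1))
s=env.state();print(s['eef_pos'],s['opening'])
E
```

```text
A bins 45 yaw 1.83 y@640 169.6 y@630 169.2
  lug 26 [532.9 165.3  26.2]
B bins 47 yaw 3.94 y@640 80.8 y@630 80.1
  lug 22 [517.5  72.4  25.4]
C bins 46 yaw 4.36 y@640 -62.1 y@630 -62.9
  lug 1016 [469.9 -63.5 381.4]
D bins 47 yaw 2.69 y@640 -146.7 y@630 -147.2
  lug 200 [ 471.1 -130.8  321.4]
rim rect ((451.5411071777344, -380.57354736328125), (157.5390625, 315.57867431640625), 86.94869232177734)
330 right wall -448.1 left -298.6
380 right wall -450.1 left -302.4
450 right wall -453.3 left -305.3
520 right wall -455.8 left -308.8
570 right wall -459.8 left -311.6
[433.55691489 -95.90936629 150.57725306] 0.4115498878778915
```

View pics/t3.png

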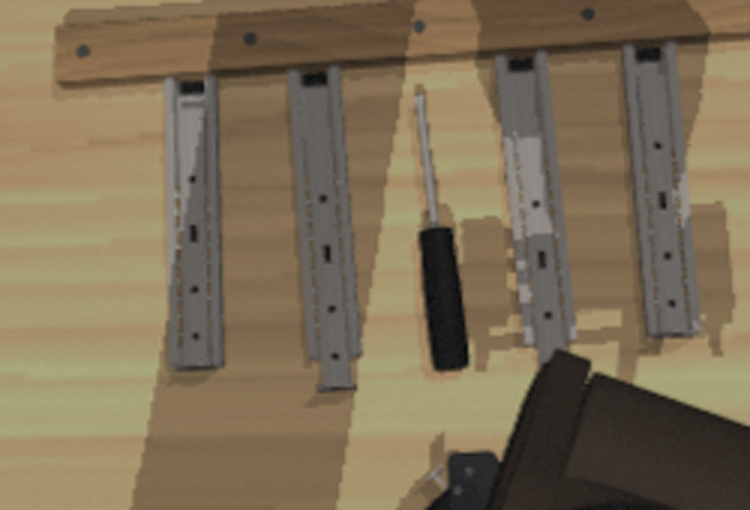

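Runners A and D are home: their lugs sit flush at (195,367) and (670,333) in the crop. B stops short, with its lug at (337,388), and so does C. The screwdriver hasn't moved. Next I pick up C.

{"op": "jog_arm", "data": {"motion": [[0, 0, -0.4, -39.5, 4, 0, 60], [0, 0, -0.4, -39.5, 4, 0, 60], [0, 0, -0.4, -39.5, 4, 0, 60], [0, 0, -0.3, -39.5, 4.5, 0, 60], [0, 0, -0.2, -39.5, 4.5, 0, 60], [0, 0, 0, 0, 0, 0, 60], [0, 0, 0, 0, 0, 30, 60], [0, 0, 0, 0, 0, 25, 60], [0, 0, 0, 0, 0, 11, 60], [0, 0, 0, 0, 0, 3, 60]]}}

```text
t: 24.6
eef_pos: [629.4, -63.4, 80.9]
tcp_rot: [3.141, -0.0, -3.065]
ft_force: [0.4, 0.0, 1.0]
opening: 0.63
grip_force: 0.0
```

Run:
```python
from h import *
s=env.state();print(s['eef_pos'],np.degrees(s['tcp_rot']),s['opening'],s['ft_force'])
plan(450,-410.6,165,177,9,0,[630,-63,165,184.4])
```

```text
[629.39325577 -63.438277    80.92392694] [ 1.79986655e+02 -2.44545543e-02 -1.75616175e+02] 0.6301439575736438 [0.43443106 0.00116967 0.96820959]
[[0,0,0.8,22.9,-37.0,-0.0,0],[0,0,0.8,22.4,-37.3,-0.0,0],[0,0,0.8,21.8,-37.6,-0.0,0],[0,0,0.8,21.3,-37.9,-0.0,0],[0,0,0.8,20.7,-38.2,-0.0,0],[0,0,0.8,20.2,-38.5,-0.0,0],[0,0,0.8,19.6,-38.8,-0.0,0],[0,0,0.8,19.1,-39.1,-0.0,0],[0,0,0.8,18.5,-39.4,-0.0,0]]
```

{"op": "jog_arm", "data": {"motion": [[0, 0, 0, 0, 0, 0, 0], [0, 0, 0, 0, 0, 0, 0], [0, 0, 0, 0, 0, 0, 0], [0, 0, 0, 0, 0, -5, 0], [0, 0, 0, 0, 0, -15, 0], [0, 0, 0, 0, 0, -20, 0], [0, 0, 0, 0, 0, -20, 0], [0, 0, 0, 0, 0, -24, 0], [0, 0, 0, 0, 0, 0, 0]]}}

```text
t: 25.72
eef_pos: [630.2, -63.2, 168.0]
tcp_rot: [-3.14, 0.004, -3.065]
ft_force: [-0.2, -0.8, -2.3]
opening: 0.367
grip_force: 30.0
```

{"op": "jog_arm", "data": {"motion": [[0, 0, 0.8, 23, -37, 0, 0], [0, 0, 0.8, 22.5, -37, 0, 0], [0, 0, 0.8, 22, -37.5, 0, 0], [0, 0, 0.8, 21, -38, 0, 0], [0, 0, 0.8, 20.5, -38, 0, 0], [0, 0, 0.8, 20, -38.5, 0, 0], [0, 0, 0.8, 19.5, -39, 0, 0], [0, 0, 0.8, 19, -39, 0, 0], [0, 0, 1, 18.5, -39.5, 0, 0], [0, 0, 0, 0, 0, 0, 0]]}}

```text
t: 26.98
eef_pos: [449.1, -412.9, 164.6]
tcp_rot: [3.142, -0.0, 3.086]
ft_force: [-0.1, 0.7, -3.2]
opening: 0.364
grip_force: 30.0
```

Run:
```python
from h import *
s=env.state();print(s['eef_pos'],np.degrees(s['tcp_rot']),s['opening'],s['ft_force'])
plan(450,-410.6,86,177,5,0)
r=cam("top"); cv2.imwrite("pics/t4.png",r["color"][:,:,::-1])
```

```text
[ 449.06866988 -412.89314146  164.63371772] [ 1.79996965e+02 -1.36927368e-02  1.76803287e+02] 0.36389754230354315 [-0.14473078  0.73785203 -3.22848259]
[[0,0,np.float64(-0.0),-0.2,0.5,15.7,0],[0,0,np.float64(-0.0),-0.2,0.5,15.7,0],[0,0,np.float64(-0.0),-0.2,0.5,15.7,0],[0,0,np.float64(-0.0),-0.2,0.5,15.7,0],[0,0,np.float64(-0.0),-0.2,0.5,15.7,0]]
```

View pics/t4.png

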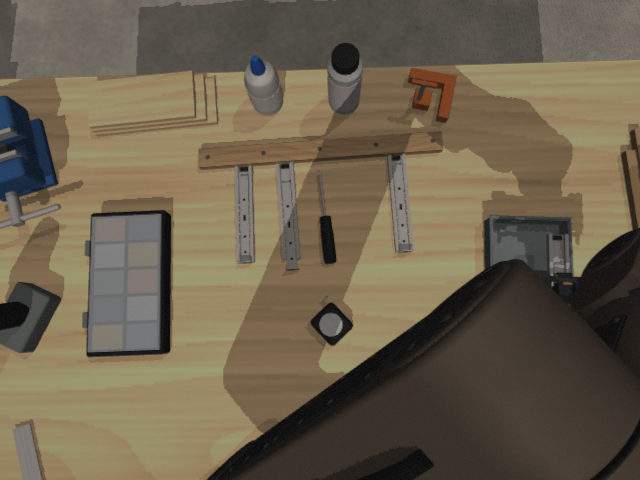

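{"op": "jog_arm", "data": {"motion": [[0, 0, 0, 0, 1, 20, 0], [0, 0, 0, -1, 1, 20, 0], [0, 0, 0, 0, 0, 20, 0], [0, 0, 0, 0, 0, 14, 0], [0, 0, 0, 0, 0, 4.5, 0], [0, 0, 0, 0, 0, 0, 45], [0, 0, 0, 0, 0, 0, 45], [0, 0, 0, 0, 0, 0, 45], [0, 0, 0, 0, 0, -35, 45], [0, 0, 0, 0, 0, -45, 45]]}}

```text
t: 28.28
eef_pos: [451.5, -408.7, 167.2]
tcp_rot: [3.14, -0.001, 3.089]
ft_force: [-0.4, -0.6, 0.6]
opening: 0.474
grip_force: 0.0
```

Run:
```python
from h import *
s=env.state();print(s['eef_pos'],np.degrees(s['tcp_rot']),s['opening'],s['ft_force'])
plan(630,80,160,183.9,10,60)
plan(453,-350.6,165,177,10,0,[630,80,165,183.9])
r=cam("wrist");P=cloud(r)
q=(P[...,1]<-300)&(P[...,1]>-470)&(P[...,2]>9)&(P[...,2]<20)&(abs(P[...,0]-450)<150)
print(q.sum()); p=P[q]
for x in range(340,580,20):
    k=abs(p[:,0]-x)<4
    if k.sum()>4: print(x,np.percentile(p[k][:,1],[2,98]).round(),np.median(p[k][:,2]).round(1))
```

```text
[ 451.45628855 -408.66300693  167.18723125] [ 1.79931742e+02 -6.01071438e-02  1.76991283e+02] 0.4741037876181188 [-0.35028841 -0.57489996  0.60697773]
[[0,0,np.float64(-0.7),-15.3,49.7,0.7,60],[0,0,np.float64(-0.7),-15.9,49.5,0.7,60],[0,0,np.float64(-0.7),-16.5,49.4,0.7,60],[0,0,np.float64(-0.7),-17.1,49.2,0.7,60],[0,0,np.float64(-0.7),-17.6,48.9,0.7,60],[0,0,np.float64(-0.7),-18.2,48.7,0.7,60],[0,0,np.float64(-0.7),-18.8,48.5,0.7,60],[0,0,np.float64(-0.7),-19.4,48.3,0.7,60],[0,0,np.float64(-0.7),-20.0,48.0,0.7,60],[0,0,np.float64(-0.7),-20.6,47.8,0.7,60]]
[[0,0,0.7,20.6,-41.8,-0.0,0],[0,0,0.7,20.1,-42.0,-0.0,0],[0,0,0.7,19.6,-42.2,-0.0,0],[0,0,0.7,19.1,-42.5,-0.0,0],[0,0,0.7,18.6,-42.7,-0.0,0],[0,0,0.7,18.0,-42.9,-0.0,0],[0,0,0.7,17.5,-43.1,-0.0,0],[0,0,0.7,17.0,-43.3,-0.0,0],[0,0,0.7,16.5,-43.5,-0.0,0],[0,0,0.7,16.0,-43.7,-0.0,0]]
16442
340 [-448. -305.] 13.7
360 [-449. -306.] 13.7
380 [-450. -307.] 14.3
400 [-451. -308.] 14.2
420 [-452. -309.] 14.3
440 [-453. -311.] 14.2
460 [-454. -312.] 14.3
480 [-427. -313.] 14.1
500 [-427. -314.] 14.3
520 [-429. -394.] 15.9
560 [-459. -398.] 15.8
```

{"op": "jog_arm", "data": {"motion": [[0, 0, -0.7, -15.5, 49.5, 0, 60], [0, 0, -0.7, -16, 49.5, 0, 60], [0, 0, -0.7, -16.5, 49.5, 0, 60], [0, 0, -0.7, -17, 49, 0, 60], [0, 0, -0.7, -17.5, 49, 0, 60], [0, 0, -0.7, -18, 48.5, 0, 60], [0, 0, -0.7, -19, 48.5, 0, 60], [0, 0, -0.7, -19.5, 48.5, 0, 60], [0, 0, -0.7, -20, 48, 0, 60], [0, 0, -0.6, -20.5, 48, 0, 60]]}}

```text
t: 29.58
eef_pos: [630.5, 81.6, 167.1]
tcp_rot: [-3.142, 0.001, -3.073]
ft_force: [1.0, -0.9, 0.3]
opening: 0.634
grip_force: 0.0
```

{"op": "jog_arm", "data": {"motion": [[0, 0, 0, 0, 0, 0, 60], [0, 0, 0, 0, 0, 25, 60], [0, 0, 0, 0, 0, 20, 60], [0, 0, 0, 0, 0, 0, 60]]}}

```text
t: 30.08
eef_pos: [629.4, 79.2, 120.8]
tcp_rot: [3.141, -0.002, -3.074]
ft_force: [-0.1, -0.0, 0.0]
opening: 0.636
grip_force: 0.0
```

{"op": "jog_arm", "data": {"motion": [[0, 0, 0, 0, 0.8, 25, 60], [0, 0, 0, 0, 0, 12, 60], [0, 0, 0, 0, 0, 2.5, 60], [0, 0, 0, 0, 0, 0, 0], [0, 0, 0, 0, 0, 0, 0], [0, 0, 0, 0, 0, 0, 0], [0, 0, 0, 0, 0, 0, 0], [0, 0, 0, 0, 0, -5, 0], [0, 0, 0, 0, 0, -15, 0], [0, 0, 0, 0, 0, -20, 0]]}}

```text
t: 31.32
eef_pos: [629.8, 80.8, 123.2]
tcp_rot: [3.141, -0.001, -3.073]
ft_force: [0.1, 1.0, -2.7]
opening: 0.363
grip_force: 30.0
```

{"op": "jog_arm", "data": {"motion": [[0, 0, 0, 0, 0, -20, 0], [0, 0, 0, 0, 0, -24, 0], [0, 0, 0, 0, 0, 0, 0]]}}

```text
t: 31.7
eef_pos: [630.6, 80.9, 168.9]
tcp_rot: [-3.142, 0.004, -3.073]
ft_force: [-0.3, -0.5, -2.7]
opening: 0.365
grip_force: 30.0
```

{"op": "jog_arm", "data": {"motion": [[0, 0, 0.7, 20.5, -42, 0, 0], [0, 0, 0.7, 20, -42, 0, 0], [0, 0, 0.7, 19.5, -42, 0, 0], [0, 0, 0.7, 19, -42.5, 0, 0], [0, 0, 0.7, 18.5, -42.5, 0, 0], [0, 0, 0.7, 18, -43, 0, 0], [0, 0, 0.7, 17.5, -43, 0, 0], [0, 0, 0.7, 17, -43.5, 0, 0], [0, 0, 0.7, 16.5, -43.5, 0, 0], [0, 0, 0.6, 16, -43.5, 0, 0]]}}

```text
t: 32.95
eef_pos: [452.1, -350.6, 165.8]
tcp_rot: [3.141, -0.0, 3.089]
ft_force: [0.1, -0.6, -2.7]
opening: 0.365
grip_force: 30.0
```

{"op": "jog_arm", "data": {"motion": [[0, 0, 0, 0, 0, 0, 0], [0, 0, 0, 0, 0, 0, 0]]}}

```text
t: 33.2
eef_pos: [452.7, -349.0, 165.8]
tcp_rot: [3.141, -0.001, 3.089]
ft_force: [0.2, 0.3, -3.1]
opening: 0.364
grip_force: 30.0
```

Run:
```python
from h import *
s=env.state();print(s['eef_pos'],np.degrees(s['tcp_rot']),s['opening'],s['grip_force'],s['ft_force'])
plan(453,-350.6,86,177,5,0)
```

```text
[ 452.72651816 -348.96623757  165.78343703] [ 1.79952118e+02 -3.47803200e-02  1.76972201e+02] 0.36442801302174904 29.995524287223816 [ 0.23295479  0.34228245 -3.08435224]
[[0,0,np.float64(-0.0),-0.1,-0.3,16.0,0],[0,0,np.float64(-0.0),-0.1,-0.3,16.0,0],[0,0,np.float64(-0.0),-0.1,-0.3,16.0,0],[0,0,np.float64(-0.0),-0.1,-0.3,16.0,0],[0,0,np.float64(-0.0),-0.1,-0.3,16.0,0]]
```

Lower 79.5, release, lift clear and check.

{"op": "jog_arm", "data": {"motion": [[0, 0, 0, 0, -1.5, 20, 0], [0, 0, 0, 0, 0, 20, 0], [0, 0, 0, 0, 0, 20, 0], [0, 0, 0, 0, 0, 15, 0], [0, 0, 0, 0, 0, 4.5, 0], [0, 0, 0, 0, 0, 0, 45], [0, 0, 0, 0, 0, 0, 45], [0, 0, 0, 0, 0, 0, 45], [0, 0, 0, 0, 0, -20, 45], [0, 0, 0, 0, 0, -45, 45]]}}

```text
t: 34.45
eef_pos: [452.4, -350.5, 151.2]
tcp_rot: [3.139, -0.002, 3.089]
ft_force: [0.1, 0.3, 0.8]
opening: 0.473
grip_force: 0.0
```

{"op": "jog_arm", "data": {"motion": [[0, 0, 0, 0, 0, -40, 45], [0, 0, 0, 0, 0, -40, 45], [0, 0, 0, 40, 0, -20, 45], [0, 0, 0, 40, 0, 0, 45], [0, 0, 0, 0, 0, 0, 45]]}}

```text
t: 35.08
eef_pos: [371.3, -346.5, 252.4]
tcp_rot: [-3.141, 0.0, 3.088]
ft_force: [-0.4, 0.7, -0.1]
opening: 0.474
grip_force: 0.0
```

Run:
```python
from h import *
s=env.state();print(s['t'],s['eef_pos'],s['opening'],s['ft_force'])
r=cam("scene"); cv2.imwrite("pics/s5.png",cv2.resize(r["color"][140:350,100:480,::-1],None,fx=2,fy=2))
```

```text
35.075 [ 371.28105137 -346.45141669  252.38419023] 0.4736626118014808 [-0.36425175  0.69156567 -0.09551289]
```

View pics/s5.png

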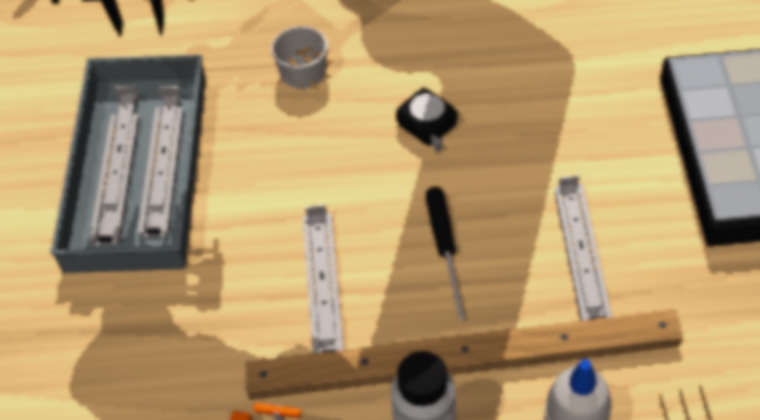

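The picture shows both rejects lying flat in the tray at (120,165) and (163,165). The two sound runners are at the batten, and the screwdriver and tape measure haven't moved.

```bash
python3 -c "
from cell import env
print(env.job_done())"
```

```text
the job is handed in; nothing more can be done
None
```

All four runners were checked and the job is handed in: the two outer ones ran fully home and stay by the batten, and the two middle ones stopped about 20 mm and 33 mm short and now lie in the reject tray; the highest push force I read was about 16 N, and the screwdriver and tape measure look undisturbed.

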